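Clear the inspection stand and show the short column to the camera

TASK

The wash can was left on the round stand of the inspection camera: lift it off by its handle, set it down gently and upright, wholly on the round rubber mat, and let go of it. Then take the shortest of the three steel columns out of the rack and hold it level in the air over the middle of the stand, at the height of the lens, with its long end fitting pointing straight at the lens. Knock nothing else out of its place, and finish while still holding the column there, quite still.

Things in the scene. Friction and masses are not known exactly. Their poses are not given: they have to be found in the camera images.
- can: open, empty steel wash can, 84 mm across, 85 mm high, about 0.4 kg, on the round stand at the start. Origin at the centre of its underside, z up. A rigid arch handle rises over the mouth: level grip bar, 12 mm thick, 50 mm long, along the can's x axis, its centre line 145 mm above the underside, 54 mm free below it; legs of the arch at x = +-41 mm.
- can_handle (a point): middle of the can's grip bar, 145 mm above the can's underside; x along the bar.
- mat: flat round light-grey rubber mat, 160 mm across, 4 mm thick, fixed to the bench. Origin at the centre of its underside, on the bench.
- station: fixed inspection station: base plate 300 x 100 x 8 mm, a round stand 104 mm across, its top 50 mm above the bench, and a black camera on a post. Origin on the bench under the stand's middle; x points, level, from the stand to the camera. The camera (50 mm wide, 135 to 185 mm above the bench) reaches from 150 to 233 mm along x.
- stand_top (a point): middle of the top of the round stand, 50 mm above the bench.
- lens (a point): front of the camera's lens, 160 mm above the bench, 150 mm level from the stand's middle along the station's x; the lens looks back over the stand's middle.
- rack: fixed grey plastic rack, base 85 x 190 x 6 mm. Origin under its centre, on the bench. Two rails 6 mm thick, 36 mm high, at rack x = +-27 mm (48 mm clear between), have notches at rack y = -60, 0, +60 mm (cheeks up to 46 mm). The three columns lie level in the notches along rack x, long fittings towards rack +x; which lies where changes.
- column: shortest steel column, 116 mm long, 0.13 kg, in the rack: tube 16 mm in diameter from x = -34 to +34 mm; end nut (22 mm in diameter, 12 mm long) at its -x end, long end fitting (22 mm in diameter, 36 mm long) at its +x end. Origin on the axis, middle of the bare tube, 44 mm above the bench in the rack, between the rails; x along the axis to the long fitting.
- column_face (a point): centre of the end face of the short column's long fitting, 70 mm from the column's origin along its +x.
- long_a: one of two longer steel columns, 176 mm long, otherwise alike, 16 mm tube; stays in the rack. Origin on the axis, in the middle of the bare tube.
- long_b: the other of two longer steel columns, 176 mm long; stays in the rack. Origin as for long_a.
- amber: amber glass bottle with black cap, 68 mm wide, 150 mm high; bystander, leave it. Origin at its underside, in the middle.
- clear: clear glass bottle with blue cap, 72 mm wide, 140 mm high; bystander, leave it. Origin at its underside, in the middle.
- flask: amber glass bottle with blue cap, 72 mm wide, 150 mm high; bystander, leave it. Origin at its underside, in the middle.
- jar: white plastic jar, 44 mm wide, 60 mm high; bystander, leave it. Origin at its underside, in the middle.
- beaker: empty glass beaker, 76 mm wide, 95 mm high; bystander, leave it. Origin at its underside, in the middle.
- wrench: steel wrench lying flat, 140 mm long; bystander, leave it. Origin at its underside, in the middle.

How it is judged:
By the outcome, as a careful person would: the job done as asked, in the order asked, and still so for the second after the job is handed in, while the arm keeps its last pose, push and grip.
It also fails if it takes over 64 s, if anything falls off the work surface, if the arm or the gripper's body presses on something with over 40 N, if the wrist force passes 120 N, or if a joint passes its speed limit or range.

ROBOT

A 6-joint arm with a two-finger parallel gripper is mounted at the origin on the work surface. World frame = base frame: x ahead of the robot, y to its left, z up, the work surface at z = 0. Lengths are in m, angles in rad, forces in N, time in s.
With the tool pointing down it reaches from about 0.25 to 0.725 m from the base axis. Payload 4 kg.
Tool frame: the origin (TCP) lies between the finger pads; the fingertips stand 11 mm ahead of it and the grasp point (between the pads) lies 8 mm behind it (bot.tip_extent is the distance from the TCP to the fingertips, in m); z points along the fingers, y is the line along which they close (so a half turn about z gives the same grasp; the last joint's range is limited). The gripper opens to 85 mm and grips with 20 to 120 N. Pads are 22 mm wide; open, the fingers measure 114 mm over their backs; the gripper's body (76 mm by 85 mm) begins 54 mm behind the grasp point. The pads swing forward as they close: fully open they stand 13 mm farther back than shut.
Start: joints at [-1.347, 0.241, 0.005, 1.335, 0, 1.571], TCP at [0.111, -0.488, 0.242] pointing down, gripper open.
Joint ranges: [-2.72, 2.72], [-1.05, 1.87], [-1.09, 1.28], [-1.99, 2.15], [-1.42, 1.44], [-3.14, 3.14]. Speed limits (rad/s): [2.79, 2.79, 3.14, 3.14, 3.14, 3.14].

INTERFACE

Orientations are given as a unit quaternion [x, y, z, w].
In Python, from workcell import bot gives the robot as it stands. The module is installed in compiled form; this text tells all that it offers.
- The arm moves only by the tool drive_tool, never from a script. Its argument "rows" is a list of rows, each an object of numbers: "dx", "dy", "dz": the shift along the tool's x, y, z in units of 50 mm (1.0 is 50 mm); "wx", "wy", "wz": the turn, a rotation vector about the tool's x, y, z in units of 5 degrees (1.0 is 5 degrees); "hand": the finger opening in mm, from 0 to 85.4. A call has 1 to 20 rows; each row is the pose to reach, as a shift and turn from the pose commanded when the call began, along the tool's axes at that moment; what a row does not reach only later rows make up. A row lasts 1/10 s, in which the tool goes at most 50 mm and 8.59 degrees, less where a joint would pass 70% of its speed; a pose out of reach is approached as far as the arm can. A call with a gripper value outside its range is refused whole. The fingers move at their own pace and stop on an object; the grip force is fixed at half the most. Time passes only in rows, so rows that repeat a pose let the fingers close. It gives the time, the measured TCP pose, the force, the opening and the grip force at its end, in the units of the state.
- bot.get_obs(): the state, without advancing time (a new reading comes with each control period).
- bot.camera(name): name is "scene" or "side" or "wrist"; returns the picture (420x560x3 uint8, red, green, blue); there is no depth.
- bot.get_calibration(name): a dict with "vfov" (degrees; the focal length in pixels is half the picture's height over the tangent of half this angle, whatever the lens; pixels are square), "cx", "cy" (the principal point, pixels), "origin" and "rotation" of the camera in the world; the wrist camera has in their place "mount" (4x4, takes a point from camera to tool coordinates, whose origin is the TCP and whose axes are the flange's). Camera axes: x right, y up, looking along -z (the intrinsics and any distortion apply to the point x, -y, -z); pixel columns grow to the right and rows downward; lengths in m; the calibration is good to about 2 mm. The wrist camera is an equidistant fisheye: a pixel r from the principal point sees the ray r / f radians off the axis. A picture is of the moment at which its call begins: read the wrist's pose just before it. get_calibration takes no time and is no camera call.
- bot.job_done(): hands the job in; it is judged then, once.
Trained networks look in the newest picture that a camera, given by its name, has taken for a name from the list of things; names that differ only in an ending like _2 or _b are one class to them, and where a whole thing is asked for, a point or a joint stands for the part that bears it (a point fixed in the world has none). Each returns a list of dicts, best first, with "score" (0 to 1); they miss things now and then, are a little off and sometimes report something else, mostly with a low value. They report only what shows in the picture. A call takes as long as a camera call.
- bot.look_for(camera, thing): "extent" ([centre column, centre row, width, height] in pixels, round what is visible of it).
- bot.outline_of(camera, thing): "region" (420x560 bool, what is visible of it) and "extent" ([centre column, centre row, width, height] in pixels, round what is visible of it).
The state is a dict: "clock": time; "joint_pos": joint angles; "joint_vel": joint speeds; "tau": joint torques, N m; "eef_pos": TCP position; "tool_rot": TCP orientation; "ft_force": force on the tool from outside, world axes, zero at the start; "ft_torque": the same for the moment, N m; "grip_width": finger opening in m; "grasp_force": force on a finger pad.
Only numpy, scipy, OpenCV 4.12 (cv2) and the standard library are available. Lean on these libraries where they do the work, as an engineer would, in place of code of your own. Each camera call takes 0.05 s, during which the arm holds its last target. There are 200 camera calls.

## Working session

There is one attempt and no reset: what is moved stays moved. The work goes in short steps, Python scripts to look and compute and a tool call to move; the robot and the scene stay as the last step left them, time stands still between calls to the robot, and variables do not carry over. Pictures are saved under pics/ and viewed, at most 10 in all, crops included, and the job is handed in when it is done.

Besides the shell and the picture viewer there is one more tool, called after "Call:" by a JSON object that holds its "fn" and its "kwargs", one argument or row to a line. drive_tool: Moves the arm, as the interface text tells. Its arguments: {"type":"object","properties":{"rows":{"type":"array","items":{"type":"object","properties":{"dx":{"type":"number"},"dy":{"type":"number"},"dz":{"type":"number"},"wx":{"type":"number"},"wy":{"type":"number"},"wz":{"type":"number"},"hand":{"type":"number"}}}}},"required":["rows"]}

```bash
mkdir -p pics
cat > h.py <<'E'
import numpy as np, cv2
from workcell import bot
from scipy.spatial.transform import Rotation as R
def snap(n,f):
    im=bot.camera(n); cv2.imwrite(f'pics/{f}.png',im[:,:,::-1]); return im
def cal(n):
    c=bot.get_calibration(n); c['f']=210/np.tan(np.radians(c['vfov'])/2); return c
def ray(n,u,v,obs=None):
    c=cal(n); x=(u-c['cx'])/c['f']; y=(v-c['cy'])/c['f']
    if n=='wrist':
        r=np.hypot(x,y); s=np.sin(r)/r if r>1e-9 else 1
        d=np.array([x*s,-y*s,-np.cos(r)])
        o=obs or bot.get_obs(); T=np.array(c['mount']); Q=R.from_quat(o['tool_rot']).as_matrix()
        return Q@T[:3,3]+np.array(o['eef_pos']), Q@(T[:3,:3]@d)
    return np.array(c['origin']), np.array(c['rotation'])@np.array([x,-y,-1])
def at(n,u,v,z,obs=None):
    o,d=ray(n,u,v,obs); return o+d*(z-o[2])/d[2]
def proj(n,P,obs=None):
    c=cal(n); P=np.array(P,float)
    if n=='wrist':
        o=obs or bot.get_obs(); T=np.array(c['mount']); Q=R.from_quat(o['tool_rot']).as_matrix()
        p=T[:3,:3].T@(Q.T@(P-o['eef_pos'])-T[:3,3])
        x,y,z=p[0],-p[1],-p[2]; r=np.hypot(x,y); t=np.arctan2(r,z)/r
        return np.array([c['cx']+c['f']*x*t,c['cy']+c['f']*y*t])
    p=np.array(c['rotation']).T@(P-c['origin'])
    return np.array([c['cx']+c['f']*p[0]/-p[2],c['cy']-c['f']*p[1]/-p[2]])
E
python3 - <<'E'
from h import *
a=snap('scene','s0');b=snap('side','d0');
for n in('scene','side'):
    c=bot.get_calibration(n);print(n,c)
    for t in('can','can_handle','mat','station','rack','column','long_a','lens'):
        r=bot.look_for(n,t);print(t,[(np.round(q['extent']),round(q['score'],2)) for q in r[:3]])
print(bot.get_obs()); print(bot.get_calibration('wrist'))
E
```

```text
scene {'vfov': 56.11928334043288, 'cx': 280.5010502471783, 'cy': 204.24717351780876, 'origin': array([1.11842416, 0.33370844, 1.01205143]), 'rotation': array([0.15663249, 0.27397918, 0.83618082, 0.44855691])}
can [(array([233., 149.,  24.,  47.]), 0.82), (array([299., 241.,  55.,  44.]), 0.3)]
can_handle [(array([232., 148.,  29.,  42.]), 0.66), (array([269., 293.,  28.,  38.]), 0.37)]
mat [(array([300., 243.,  59.,  43.]), 0.66)]
station [(array([212., 187.,  91.,  64.]), 0.68)]
rack [(array([390., 270.,  47.,  73.]), 0.83)]
column [(array([388., 264.,  44.,  13.]), 0.71)]
long_a [(array([383., 244.,  60.,  15.]), 0.93), (array([400., 283.,  67.,  27.]), 0.85)]
lens [(array([210., 188.,  92.,  62.]), 0.57), (array([161., 147.,  25.,  33.]), 0.46)]
side {'vfov': 46.37788714050035, 'cx': 280.4973305287174, 'cy': 226.93834083109633, 'origin': array([-0.27641225,  0.89733491,  1.19433427]), 'rotation': array([-0.15935861,  0.38777321,  0.84313021, -0.33670197])}
can [(array([364., 210.,  25.,  42.]), 0.82), (array([232., 318.,  60.,  32.]), 0.61)]
can_handle [(array([366., 214.,  21.,  
[... 957 characters left out ...]
33176]), 'tool_rot': array([9.93747744e-01, 1.11648649e-01, 1.10169773e-05, 1.81353927e-05]), 'ft_force': array([-1.07364196,  0.23884546,  0.0266348 ]), 'ft_torque': array([ 0.0429671 , -0.03037434, -0.01450135]), 'grasp_force': 0.0, 'grip_width': 0.08560608053228672}
{'vfov': 65.70646984690485, 'cx': 274.85173208221573, 'cy': 204.96811051506822, 'mount': array([[ 3.87360555e-04,  9.52783275e-01,  3.03650919e-01,
         7.65895566e-02],
       [ 9.99999879e-01, -4.61193178e-04,  1.71435800e-04,
        -6.52179835e-04],
       [ 3.03382895e-04,  3.03650816e-01, -9.52783339e-01,
        -1.31440757e-01],
       [ 0.00000000e+00,  0.00000000e+00,  0.00000000e+00,
         1.00000000e+00]])}
```

```bash
sed -i "s/c\['f'\]=210/\nc['rotation']=R.from_quat(c['rotation']).as_matrix() if 'rotation' in c else 0\nc['f']=210/; " h.py
python3 - <<'E'
s=open('h.py').read().replace("; \nc['rot","\n    c['rot").replace("\nc['f']","\n    c['f']");open('h.py','w').write(s)
E
python3 - <<'E'
from h import *
print('stand~',at('scene',233,160,.1)); print('side can',at('side',364,210,.1))
print('mat',at('scene',300,243,.004)); print('rack',at('scene',388,264,.044),at('side',228,308,.044))
print('long',at('scene',383,244,.044),at('scene',400,283,.044),at('side',253,313,.044),at('side',211,312,.044))
E
```

```text
stand~ [ 0.47830704 -0.24752656  0.1       ]
side can [ 0.46453445 -0.29739357  0.1       ]
mat [0.56734635 0.0610872  0.004     ]
rack [0.51104509 0.31003317 0.044     ] [0.51736945 0.31080762 0.044     ]
long [0.45941849 0.27155539 0.044     ] [0.54608278 0.36050682 0.044     ] [0.44820552 0.27213125 0.044     ] [0.54293777 0.35635438 0.044     ]
```

View pics/s0.png

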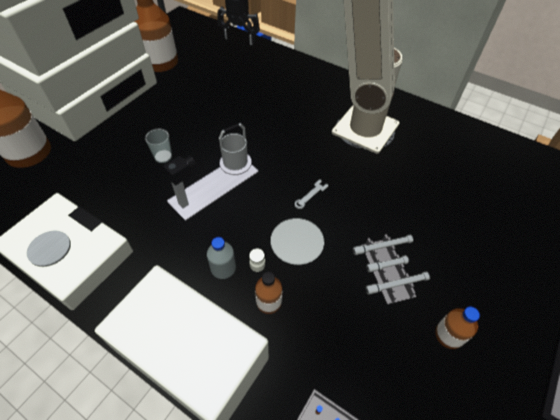

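View pics/d0.png

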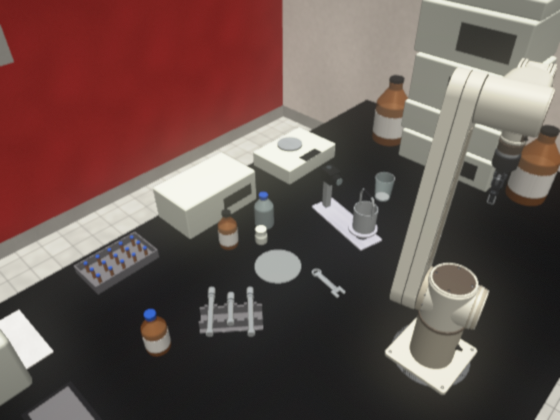

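```bash
cat >> h.py <<'E'
def tri(obsl):
    A=np.zeros((3,3));b=np.zeros(3)
    for o,d in obsl:
        d=d/np.linalg.norm(d);M=np.eye(3)-np.outer(d,d);A+=M;b+=M@o
    P=np.linalg.solve(A,b); return P,[np.linalg.norm(np.cross(P-o,d/np.linalg.norm(d))) for o,d in obsl]
E
python3 - <<'E'
from h import *
print('mouth',tri([ray('scene',233,138),ray('side',366,205)]))
print('stand',tri([ray('scene',236,164),ray('side',364,229)]))
print('cam',tri([ray('scene',181,165),ray('side',332,176)]))
print('mat',at('scene',298,241.5,.004),at('side',278,266,.004))
print('plate',at('scene',258,172,.008),at('scene',184,217,.008),at('scene',234,155,.008),at('scene',168,198,.008))
print('plate',at('side',381,236,.008),at('side',361,246,.008),at('side',312,209,.008),at('side',330,200,.008))
for n,us in(('scene',[(354,250),(413,238),(368,267),(408,260),(367,289),(430,275)]),('side',[(211,290),(209,331),(230,293),(231,325),(249,290),(250,331)])):
    for u in us: print(n,u,np.round(at(n,*u,.048),3))
E
```

```text
mouth (array([ 0.44131699, -0.26982662,  0.15179291]), [np.float64(0.0011950219193718953), np.float64(0.0011950219193718665)])
stand (array([ 0.44077256, -0.27210281,  0.03696625]), [np.float64(0.0033020546031317702), np.float64(0.0033020546031316675)])
cam (array([ 0.62646198, -0.31261823,  0.16647432]), [np.float64(0.003462883897572133), np.float64(0.003462883897572273)])
mat [0.56623313 0.05338948 0.004     ] [0.55980119 0.04892676 0.004     ]
plate [ 0.41041135 -0.20258286  0.008     ] [ 0.68973979 -0.28514277  0.008     ] [ 0.39279015 -0.31777923  0.008     ] [ 0.66222722 -0.37713632  0.008     ]
plate [ 0.39083899 -0.31664456  0.008     ] [ 0.41154243 -0.22335956  0.008     ] [ 0.67798061 -0.26452099  0.008     ] [ 0.66361618 -0.35724111  0.008     ]
scene (354, 250) [0.526 0.212 0.048]
scene (413, 238) [0.395 0.336 0.048]
scene (368, 267) [0.553 0.268 0.048]
scene (408, 260) [0.471 0.351 0.048]
scene (367, 289) [0.613 0.294 0.048]
scene (430, 275) [0.481 0.419 0.048]
side (211, 290) [0.608 0.301 0.048]
side (209, 331) [0.49  0.408 0.048]
side (230, 293) [0.555 0.268 0.048]
side (231, 325) [0.46  0.35  0.048]
side (249, 290) [0.521 0.219 0.048]
side (250, 331) [0.404 0.326 0.048]
```

Call:
{"fn": "drive_tool", "kwargs": {
  "rows": [
    {"dz": -1},
    {"dz": -2},
    {"dx": 7.4, "dy": -2.8, "dz": -3.2},
    {"dx": 7.4, "dy": -2.8, "dz": -3.2},
    {"dx": 7.4, "dy": -2.8, "dz": -3.2},
    {"dx": 7.4, "dy": -2.8, "dz": -3.2},
    {"dx": 7.4, "dy": -2.8, "dz": -3.2},
    {"dx": 7.4, "dy": -2.8, "dz": -3.2},
    {"dx": 7.4, "dy": -2.8, "dz": -3.2},
    {"dx": 7.4, "dy": -2.8, "dz": -3.2},
    {"dx": 7.4, "dy": -2.8, "dz": -3.2},
    {"dx": 7.4, "dy": -2.8, "dz": -3.2},
    {"dx": 7.4, "dy": -2.8, "dz": -3.2},
    {"dx": 7.4, "dy": -2.8, "dz": -3.2}
  ]
}}

```text
invalid input at $.rows[0]: expected keys dx, dy, dz, wx, wy, wz, hand
```

Run:
```python
from h import *
o=bot.get_obs(); print(o['clock'],o['eef_pos'],o['tool_rot'],o['joint_pos'])
snap('wrist','w1')
for t in('can','can_handle','station','mat'):
    r=bot.outline_of('wrist',t);print(t,[(np.round(q['extent']),round(q['score'],2)) for q in r[:3]])
```

```text
0.9 [ 0.11096588 -0.4875286   0.24233176] [9.93747744e-01 1.11648649e-01 1.10169773e-05 1.81353927e-05] [-1.34701047e+00  2.40552266e-01  5.00374024e-03  1.33520930e+00
  1.78457605e-05  1.57081835e+00]
can []
can_handle []
station []
mat []
```

View pics/w1.png

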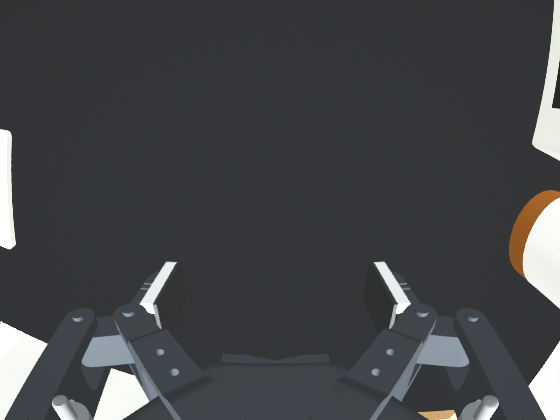

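Call:
{"fn": "drive_tool", "kwargs": {
  "rows": [
    {"dx": 0, "dy": 0, "dz": -1, "wx": 0, "wy": 0, "wz": 0, "hand": 85},
    {"dx": 0, "dy": 0, "dz": -2, "wx": 0, "wy": 0, "wz": 0, "hand": 85},
    {"dx": 7.4, "dy": -2.8, "dz": -3.2, "wx": 0, "wy": 0, "wz": 0, "hand": 85},
    {"dx": 7.4, "dy": -2.8, "dz": -3.2, "wx": 0, "wy": 0, "wz": 0, "hand": 85},
    {"dx": 7.4, "dy": -2.8, "dz": -3.2, "wx": 0, "wy": 0, "wz": 0, "hand": 85},
    {"dx": 7.4, "dy": -2.8, "dz": -3.2, "wx": 0, "wy": 0, "wz": 0, "hand": 85},
    {"dx": 7.4, "dy": -2.8, "dz": -3.2, "wx": 0, "wy": 0, "wz": 0, "hand": 85},
    {"dx": 7.4, "dy": -2.8, "dz": -3.2, "wx": 0, "wy": 0, "wz": 0, "hand": 85},
    {"dx": 7.4, "dy": -2.8, "dz": -3.2, "wx": 0, "wy": 0, "wz": 0, "hand": 85},
    {"dx": 7.4, "dy": -2.8, "dz": -3.2, "wx": 0, "wy": 0, "wz": 0, "hand": 85},
    {"dx": 7.4, "dy": -2.8, "dz": -3.2, "wx": 0, "wy": 0, "wz": 0, "hand": 85},
    {"dx": 7.4, "dy": -2.8, "dz": -3.2, "wx": 0, "wy": 0, "wz": 0, "hand": 85},
    {"dx": 7.4, "dy": -2.8, "dz": -3.2, "wx": 0, "wy": 0, "wz": 0, "hand": 85}
  ]
}}

```text
clock: 2.45
eef_pos: [0.44, -0.2692, 0.4021]
tool_rot: [0.994, 0.111, -0.0, -0.0]
ft_force: [0.5, -0.1, -0.4]
grip_width: 0.0852
grasp_force: 0.0
```

Run:
```python
from h import *
o=bot.get_obs(); print(o['clock'],o['eef_pos'],o['tool_rot'],o['joint_pos'])
snap('wrist','w2')
for t in('can','can_handle','station'):
    r=bot.outline_of('wrist',t);print(t,[(np.round(q['extent']),round(q['score'],2)) for q in r[:3]])
```

```text
2.45 [ 0.44004483 -0.26923111  0.40212953] [ 9.93775508e-01  1.11400620e-01 -3.73607530e-04 -5.16256545e-05] [-5.48856459e-01  2.72928136e-01  4.59046073e-01  1.75756768e+00
 -3.76881828e-04  2.36947164e+00]
can [(array([280., 165.,  65.,  77.]), 0.94), (array([309.,  86., 152., 171.]), 0.55)]
can_handle [(array([278., 166.,  65.,  72.]), 0.79)]
station [(array([309.,  85., 156., 170.]), 0.98)]
```

View pics/w2.png

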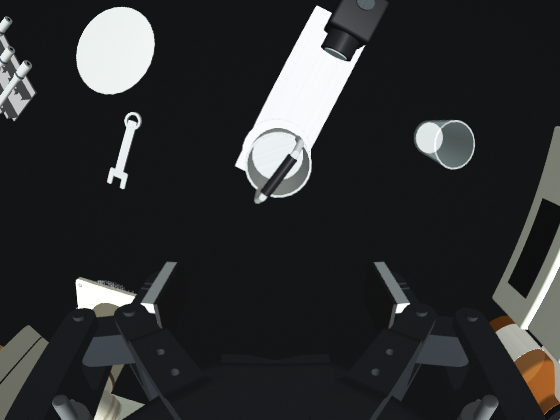

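```bash
python3 - <<'E'
from h import *
from scipy.optimize import least_squares
im=cv2.imread('pics/w2.png'); o=bot.get_obs()
for p,z in(((260,197),.195),((300,143),.195),((278,162),.135),((264,186),.195),((293,152),.195),((336,50),.160)): print(p,at('wrist',*p,z,o))
# mat circle fit
g=cv2.cvtColor(im,cv2.COLOR_BGR2GRAY); m=(g>120).astype(np.uint8)
n,l,s,c=cv2.connectedComponentsWithStats(m); k=l[51,115]; print(s[k])
ct=max(cv2.findContours((l==k).astype(np.uint8),0,1)[0],key=len)[:,0]
P=np.array([at('wrist',*q,.004,o)[:2] for q in ct])
f=least_squares(lambda v:np.hypot(*(P-v[:2]).T)-v[2],[*P.mean(0),.08]);print('mat',f.x,np.abs(f.fun).max())
# plate
k=l[100,300]; print(s[k],l[170,245])
ct=max(cv2.findContours(((l==k)).astype(np.uint8),0,1)[0],key=len)[:,0]
poly=cv2.approxPolyDP(ct,3,True)[:,0]; print([(tuple(q),np.round(at('wrist',*q,.008,o),3)) for q in poly])
E
python3 - <<'E'
import cv2
im=cv2.imread('pics/w2.png')[0:220,220:400]; cv2.imwrite('pics/w2c.png',cv2.resize(im,None,fx=2.7,fy=2.7,interpolation=3))
E
```

```text
(260, 197) [ 0.41412123 -0.25831113  0.195     ]
(300, 143) [ 0.48089905 -0.28673547  0.195     ]
(278, 162) [ 0.44567257 -0.27173387  0.135     ]
(264, 186) [ 0.42712662 -0.25995389  0.195     ]
(293, 152) [ 0.46992707 -0.28179556  0.195     ]
(336, 50) [ 0.5933527  -0.30560258  0.16      ]
[  76    7   79   88 5334]
mat [0.56335021 0.04684997 0.07905978] 0.0013971846203893468
[ 235    6  130  192 9569] 2
[((np.int32(319), np.int32(6)), array([ 0.692, -0.285,  0.008])), ((np.int32(314), np.int32(8)), array([ 0.687, -0.277,  0.008])), ((np.int32(235), np.int32(164)), array([ 0.405, -0.209,  0.008])), ((np.int32(257), np.int32(189)), array([ 0.371, -0.254,  0.008])), ((np.int32(288), np.int32(153)), array([ 0.442, -0.29 ,  0.008])), ((np.int32(297), np.int32(161)), array([ 0.432, -0.308,  0.008])), ((np.int32(271), np.int32(194)), array([ 0.368, -0.279,  0.008])), ((np.int32(274), np.int32(197)), array([ 0.364, -0.285,  0.008])), ((np.int32(290), np.int32(195)), array([ 0.373, -0.31 ,  0.008])), ((np.int32(306), np.int32(182)), array([ 0.401, -0.331,  0.008])), ((np.int32(311), np.int32(168)), array([ 0.426, -0.333,  0.008])), ((np.int32(310), np.int32(148)), array([ 0.458, -0.324,  0.008])), ((np.int32(364), np.int32(46)), array([ 0.646, -0.37 ,  0.008])), ((np.int32(355), np.int32(51)), array([ 0.633, -0.358,  0.008])), ((np.int32(350), np.int32(61)), array([ 0.614, -0.353,  0.008])), ((np.int32(323), np.int32(50)), array([ 0.62 , -0.307,  0.008])), ((np.int32(320), np.int32(45)), array([ 0.627, -0.3  ,  0.008])), ((np.int32(327), np.int32(33)), array([ 0.65 , -0.307,  0.008])), ((np.int32(323), np.int32(28)), array([ 0.656, -0.299,  0.008])), ((np.int32(331), np.int32(13)), array([ 0.686, -0.306,  0.008]))]
```

View pics/w2c.png

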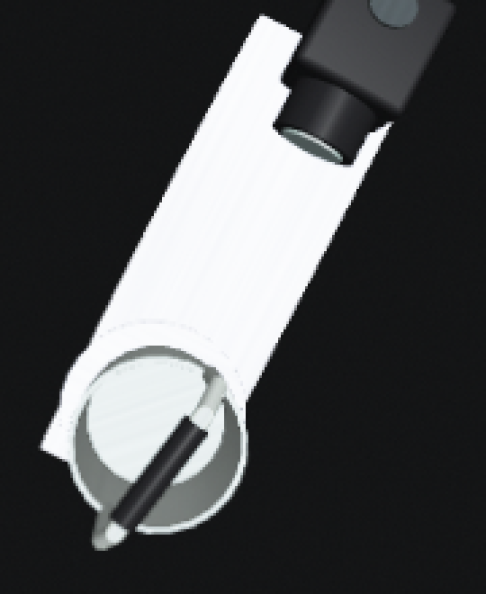

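Run:
```python
from h import *
o=bot.get_obs()
a=at('wrist',264.4,193.3,.195,o);b=at('wrist',293,157,.195,o)
print(a,b,(a+b)/2,np.linalg.norm(b-a),np.degrees(np.arctan2(*(b-a)[1::-1])))
# mouth: rim ellipse crop pts left73,right247,top347,bot532
for p in((73,440),(247,440),(160,347),(160,532)): print('rim',at('wrist',p[0]/2.7+220,p[1]/2.7,.135,o))
l=at('wrist',335.6,53.7,.16,o);print('lens',l)
for n,p,q in(('L',(262,15),(42,450)),('R',(390,125),(248,405))):
    p=at('wrist',p[0]/2.7+220,p[1]/2.7,.008,o);q=at('wrist',q[0]/2.7+220,q[1]/2.7,.008,o)
    d=(p-q)[:2];d/=np.linalg.norm(d);print(n,p,q,np.degrees(np.arctan2(d[1],d[0])),'offset along normal',p[:2]@[-d[1],d[0]], l[:2]@[-d[1],d[0]])
```

```text
[ 0.41924918 -0.26209787  0.195     ] [ 0.46473062 -0.28302935  0.195     ] [ 0.4419899  -0.27256361  0.195     ] 0.050066842625297814 -24.712852107028176
rim [ 0.43612211 -0.23434539  0.135     ]
rim [ 0.45389984 -0.31274199  0.135     ]
rim [ 0.48673216 -0.26397271  0.135     ]
rim [ 0.40177002 -0.28339691  0.135     ]
lens [ 0.5889099  -0.30612335  0.16      ]
L [ 0.69216348 -0.28130739  0.008     ] [ 0.40114261 -0.21122868  0.008     ] -13.539230921277005 offset along normal -0.1114466636023274 -0.15974579636069705
R [ 0.64553388 -0.37129521  0.008     ] [ 0.45580548 -0.32731731  0.008     ] -13.050350879806672 offset along normal -0.2159391835732954 -0.16523668667536645
```

Call:
{"fn": "drive_tool", "kwargs": {
  "rows": [
    {"dx": 0.04, "dy": 0.08, "dz": 1, "wx": 0, "wy": 0, "wz": 7.5, "hand": 60},
    {"dx": 0.04, "dy": 0.08, "dz": 1.5, "wx": 0, "wy": 0, "wz": 7.5, "hand": 60},
    {"dx": 0.04, "dy": 0.08, "dz": 2, "wx": 0, "wy": 0, "wz": 7.5, "hand": 60},
    {"dx": 0.04, "dy": 0.08, "dz": 2.3, "wx": 0, "wy": 0, "wz": 7.5, "hand": 60},
    {"dx": 0.04, "dy": 0.08, "dz": 2.5, "wx": 0, "wy": 0, "wz": 7.5, "hand": 60},
    {"dx": 0.04, "dy": 0.08, "dz": 2.5, "wx": 0, "wy": 0, "wz": 7.5, "hand": 60},
    {"dx": 0.04, "dy": 0.08, "dz": 2.5, "wx": 0, "wy": 0, "wz": 7.5, "hand": 60}
  ]
}}

```text
clock: 3.35
eef_pos: [0.443, -0.2729, 0.2777]
tool_rot: [0.977, -0.214, 0.0, 0.0]
ft_force: [0.4, 0.0, 0.7]
grip_width: 0.0603
grasp_force: 0.0
```

Run:
```python
from h import *
o=bot.get_obs(); print(o['eef_pos'],o['joint_pos'])
snap('wrist','w3')
print([proj('wrist',p,o) for p in((.4193,-.2621,.195),(.4647,-.2830,.195))])
```

```text
[ 0.44304549 -0.27291546  0.27773187] [-5.52105435e-01  2.69435333e-01  1.34900429e-01  1.43597892e+00
  9.16692385e-06  3.02024104e+00]
[array([274.73600015, 249.7927854 ]), array([274.80580548, 182.84240239])]
```

View pics/w3.png

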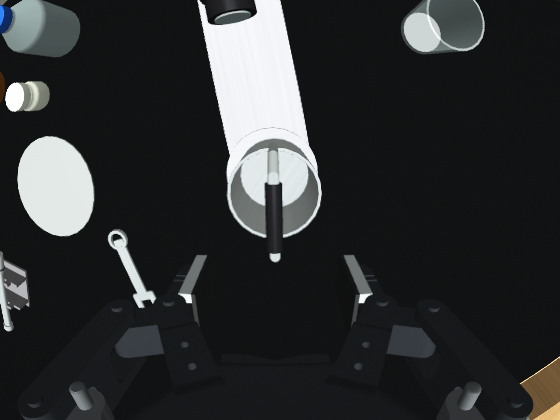

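Call:
{"fn": "drive_tool", "kwargs": {
  "rows": [
    {"dx": 0, "dy": 0, "dz": 0.5, "wx": 0, "wy": 0, "wz": 0, "hand": 60},
    {"dx": 0, "dy": 0, "dz": 1.0, "wx": 0, "wy": 0, "wz": 0, "hand": 60},
    {"dx": 0, "dy": 0, "dz": 1.4, "wx": 0, "wy": 0, "wz": 0, "hand": 60},
    {"dx": 0, "dy": 0, "dz": 1.65, "wx": 0, "wy": 0, "wz": 0, "hand": 60},
    {"dx": 0, "dy": 0, "dz": 1.81, "wx": 0, "wy": 0, "wz": 0, "hand": 60},
    {"dx": 0, "dy": 0, "dz": 1.81, "wx": 0, "wy": 0, "wz": 0, "hand": 30},
    {"dx": 0, "dy": 0, "dz": 1.81, "wx": 0, "wy": 0, "wz": 0, "hand": 20},
    {"dx": 0, "dy": 0, "dz": 1.81, "wx": 0, "wy": 0, "wz": 0, "hand": 16},
    {"dx": 0, "dy": 0, "dz": 1.81, "wx": 0, "wy": 0, "wz": 0, "hand": 12},
    {"dx": 0, "dy": 0, "dz": 1.81, "wx": 0, "wy": 0, "wz": 0, "hand": 4},
    {"dx": 0, "dy": 0, "dz": 1.81, "wx": 0, "wy": 0, "wz": 0, "hand": 0},
    {"dx": 0, "dy": 0, "dz": 1.81, "wx": 0, "wy": 0, "wz": 0, "hand": 0},
    {"dx": 0, "dy": 0, "dz": 1.81, "wx": 0, "wy": 0, "wz": 0, "hand": 0}
  ]
}}

```text
clock: 4.7
eef_pos: [0.4443, -0.2726, 0.188]
tool_rot: [0.977, -0.214, 0.001, 0.0]
ft_force: [0.3, 0.0, 6.0]
grip_width: 0.0102
grasp_force: 58.5
```

Call:
{"fn": "drive_tool", "kwargs": {
  "rows": [
    {"dx": 0, "dy": 0, "dz": -0.05, "wx": 0, "wy": 0, "wz": 0, "hand": 0},
    {"dx": 0, "dy": 0, "dz": -0.15, "wx": 0, "wy": 0, "wz": 0, "hand": 0},
    {"dx": 0, "dy": 0, "dz": -0.35, "wx": 0, "wy": 0, "wz": 0, "hand": 0},
    {"dx": 0, "dy": 0, "dz": -0.65, "wx": 0, "wy": 0, "wz": 0, "hand": 0},
    {"dx": 0, "dy": 0, "dz": -1.0, "wx": 0, "wy": 0, "wz": 0, "hand": 0},
    {"dx": 0, "dy": 0, "dz": -1.4, "wx": 0, "wy": 0, "wz": 0, "hand": 0},
    {"dx": 0, "dy": 0, "dz": -1.7, "wx": 0, "wy": 0, "wz": 0, "hand": 0},
    {"dx": 0, "dy": 0, "dz": -1.9, "wx": 0, "wy": 0, "wz": 0, "hand": 0},
    {"dx": 0, "dy": 0, "dz": -2.0, "wx": 0, "wy": 0, "wz": 0, "hand": 0},
    {"dx": 0, "dy": 0, "dz": -2.0, "wx": 0, "wy": 0, "wz": 0, "hand": 0}
  ]
}}

```text
clock: 5.7
eef_pos: [0.4436, -0.2725, 0.2872]
tool_rot: [0.977, -0.214, 0.0, 0.0]
ft_force: [0.5, 1.1, -4.3]
grip_width: 0.01
grasp_force: 58.3
```

Call:
{"fn": "drive_tool", "kwargs": {
  "rows": [
    {"dx": -0.01, "dy": -0.1, "dz": 0, "wx": 0, "wy": 0, "wz": -0.2, "hand": 0},
    {"dx": -0.03, "dy": -0.35, "dz": 0, "wx": 0, "wy": 0, "wz": -0.6, "hand": 0},
    {"dx": -0.06, "dy": -0.75, "dz": 0, "wx": 0, "wy": 0, "wz": -1.3, "hand": 0},
    {"dx": -0.09, "dy": -1.25, "dz": 0, "wx": 0, "wy": 0, "wz": -2.2, "hand": 0},
    {"dx": -0.13, "dy": -1.75, "dz": 0, "wx": 0, "wy": 0, "wz": -3.1, "hand": 0},
    {"dx": -0.17, "dy": -2.25, "dz": 0, "wx": 0, "wy": 0, "wz": -4, "hand": 0},
    {"dx": -0.21, "dy": -2.75, "dz": 0, "wx": 0, "wy": 0, "wz": -4.9, "hand": 0},
    {"dx": -0.24, "dy": -3.25, "dz": 0, "wx": 0, "wy": 0, "wz": -5.8, "hand": 0},
    {"dx": -0.28, "dy": -3.75, "dz": 0, "wx": 0, "wy": 0, "wz": -6.7, "hand": 0},
    {"dx": -0.32, "dy": -4.25, "dz": 0, "wx": 0, "wy": 0, "wz": -7.6, "hand": 0},
    {"dx": -0.36, "dy": -4.75, "dz": 0, "wx": 0, "wy": 0, "wz": -8.5, "hand": 0},
    {"dx": -0.39, "dy": -5.25, "dz": 0, "wx": 0, "wy": 0, "wz": -9.4, "hand": 0},
    {"dx": -0.43, "dy": -5.75, "dz": 0, "wx": 0, "wy": 0, "wz": -10.2, "hand": 0},
    {"dx": -0.46, "dy": -6.2, "dz": 0, "wx": 0, "wy": 0, "wz": -11, "hand": 0},
    {"dx": -0.49, "dy": -6.55, "dz": 0, "wx": 0, "wy": 0, "wz": -11.6, "hand": 0},
    {"dx": -0.5, "dy": -6.72, "dz": 0, "wx": 0, "wy": 0, "wz": -11.9, "hand": 0},
    {"dx": -0.51, "dy": -6.8, "dz": 0, "wx": 0, "wy": 0, "wz": -12, "hand": 0},
    {"dx": -0.51, "dy": -6.8, "dz": 0, "wx": 0, "wy": 0, "wz": -12, "hand": 0},
    {"dx": -0.51, "dy": -6.8, "dz": 0, "wx": 0, "wy": 0, "wz": -12, "hand": 0}
  ]
}}

```text
clock: 7.6
eef_pos: [0.562, 0.0465, 0.2868]
tool_rot: [0.953, 0.303, -0.0, 0.0]
ft_force: [-0.5, -1.2, -4.7]
grip_width: 0.0103
grasp_force: 58.4
```

Run:
```python
from h import *
o=bot.get_obs(); print(o['eef_pos'],o['joint_pos'],o['ft_force'],o['ft_torque'])
im=snap('wrist','w4')
for c,t in(('wrist','can'),('wrist','mat'),('scene','can')):
    if c=='scene': snap('scene','s4')
    r=bot.outline_of(c,t);print(c,t,[(np.round(q['extent']),round(q['score'],2)) for q in r[:2]])
```

```text
[0.56203848 0.04647748 0.28678043] [ 8.27647809e-02  3.58875567e-01  2.82487243e-01  1.49483913e+00
 -4.97501628e-04  2.60903247e+00] [-0.5105149  -1.18499232 -4.66806642] [-0.00918856 -0.07701301 -0.03103558]
wrist can [(array([276., 249., 132., 195.]), 0.76)]
wrist mat [(array([275., 250., 130., 194.]), 0.64), (array([275., 144., 121.,  90.]), 0.57)]
scene can [(array([302., 200.,  27.,  48.]), 0.7)]
```

View pics/w4.png

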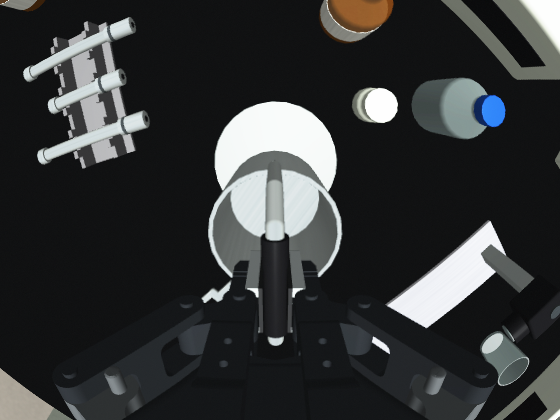

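Run:
```python
from h import *
from scipy.optimize import least_squares
o=bot.get_obs(); im=cv2.imread('pics/w4.png'); g=im.min(2)
P=[]
for u in range(217,336,4):   # first bright from the top
    v=np.argmax(g[90:190,u]>150)+90
    if v>95: P.append(at('wrist',u,v,.004,o)[:2])
P=np.array(P)
f=least_squares(lambda v:np.hypot(*(P-v).T)-.08,P.mean(0));print('mat',f.x,len(P),np.abs(f.fun).max())
# columns
for p in((27,74),(133,24),(50,106),(126,75),(40,157),(147,119)): print(p,np.round(at('wrist',*p,.046,o),4))
```

```text
mat [0.56249187 0.04760769] 30 0.0007787433197937871
(27, 74) [0.4847 0.4138 0.046 ]
(133, 24) [0.6151 0.2931 0.046 ]
(50, 106) [0.4673 0.349  0.046 ]
(126, 75) [0.5581 0.2639 0.046 ]
(40, 157) [0.3953 0.3323 0.046 ]
(147, 119) [0.5274 0.2099 0.046 ]
```

Call:
{"fn": "drive_tool", "kwargs": {
  "rows": [
    {"dx": 0, "dy": 0, "dz": 0.1, "wx": 0, "wy": 0, "wz": 0, "hand": 0},
    {"dx": 0, "dy": 0, "dz": 0.35, "wx": 0, "wy": 0, "wz": 0, "hand": 0},
    {"dx": 0, "dy": 0, "dz": 0.75, "wx": 0, "wy": 0, "wz": 0, "hand": 0},
    {"dx": 0, "dy": 0, "dz": 1.15, "wx": 0, "wy": 0, "wz": 0, "hand": 0},
    {"dx": 0, "dy": 0, "dz": 1.55, "wx": 0, "wy": 0, "wz": 0, "hand": 0},
    {"dx": 0, "dy": 0, "dz": 1.95, "wx": 0, "wy": 0, "wz": 0, "hand": 0},
    {"dx": 0, "dy": 0, "dz": 2.25, "wx": 0, "wy": 0, "wz": 0, "hand": 0},
    {"dx": 0, "dy": 0, "dz": 2.45, "wx": 0, "wy": 0, "wz": 0, "hand": 0},
    {"dx": 0, "dy": 0, "dz": 2.6, "wx": 0, "wy": 0, "wz": 0, "hand": 0},
    {"dx": 0, "dy": 0, "dz": 2.7, "wx": 0, "wy": 0, "wz": 0, "hand": 0},
    {"dx": 0, "dy": 0, "dz": 2.77, "wx": 0, "wy": 0, "wz": 0, "hand": 0},
    {"dx": 0, "dy": 0, "dz": 2.81, "wx": 0, "wy": 0, "wz": 0, "hand": 0},
    {"dx": 0, "dy": 0, "dz": 2.83, "wx": 0, "wy": 0, "wz": 0, "hand": 0},
    {"dx": 0, "dy": 0, "dz": 2.85, "wx": 0, "wy": 0, "wz": 0, "hand": 0},
    {"dx": 0, "dy": 0, "dz": 2.86, "wx": 0, "wy": 0, "wz": 0, "hand": 0},
    {"dx": 0, "dy": 0, "dz": 2.86, "wx": 0, "wy": 0, "wz": 0, "hand": 0}
  ]
}}

```text
clock: 9.45
eef_pos: [0.5624, 0.0472, 0.1439]
tool_rot: [0.953, 0.303, 0.0, 0.0]
ft_force: [0.3, 0.1, -4.3]
grip_width: 0.0096
grasp_force: 58.4
```

Call:
{"fn": "drive_tool", "kwargs": {
  "rows": [
    {"dx": 0, "dy": 0, "dz": 0.01, "wx": 0, "wy": 0, "wz": 0, "hand": 0},
    {"dx": 0, "dy": 0, "dz": 0.02, "wx": 0, "wy": 0, "wz": 0, "hand": 0},
    {"dx": 0, "dy": 0, "dz": 0.03, "wx": 0, "wy": 0, "wz": 0, "hand": 0},
    {"dx": 0, "dy": 0, "dz": 0.04, "wx": 0, "wy": 0, "wz": 0, "hand": 0},
    {"dx": 0, "dy": 0, "dz": 0.04, "wx": 0, "wy": 0, "wz": 0, "hand": 0}
  ]
}}

```text
clock: 9.95
eef_pos: [0.5624, 0.0473, 0.1422]
tool_rot: [0.953, 0.303, 0.0, 0.0]
ft_force: [-0.6, 0.7, -1.8]
grip_width: 0.01
grasp_force: 58.8
```

Call:
{"fn": "drive_tool", "kwargs": {
  "rows": [
    {"dx": 0, "dy": 0, "dz": 0.01, "wx": 0, "wy": 0, "wz": 0, "hand": 0},
    {"dx": 0, "dy": 0, "dz": 0.015, "wx": 0, "wy": 0, "wz": 0, "hand": 0},
    {"dx": 0, "dy": 0, "dz": 0.015, "wx": 0, "wy": 0, "wz": 0, "hand": 0}
  ]
}}

```text
clock: 10.25
eef_pos: [0.5626, 0.0473, 0.1422]
tool_rot: [0.953, 0.303, 0.001, 0.0]
ft_force: [-3.9, -0.2, 5.6]
grip_width: 0.0094
grasp_force: 59.5
```

Call:
{"fn": "drive_tool", "kwargs": {
  "rows": [
    {"dx": 0, "dy": 0, "dz": 0, "wx": 0, "wy": 0, "wz": 0, "hand": 12},
    {"dx": 0, "dy": 0, "dz": 0, "wx": 0, "wy": 0, "wz": 0, "hand": 16},
    {"dx": 0, "dy": 0, "dz": 0, "wx": 0, "wy": 0, "wz": 0, "hand": 25},
    {"dx": 0, "dy": 0, "dz": 0, "wx": 0, "wy": 0, "wz": 0, "hand": 40},
    {"dx": 0, "dy": 0, "dz": 0, "wx": 0, "wy": 0, "wz": 0, "hand": 50},
    {"dx": 0, "dy": 0, "dz": 0, "wx": 0, "wy": 0, "wz": 0, "hand": 50},
    {"dx": 0, "dy": 0, "dz": -0.3, "wx": 0, "wy": 0, "wz": 0, "hand": 50},
    {"dx": 0, "dy": 0, "dz": -0.8, "wx": 0, "wy": 0, "wz": 0, "hand": 50},
    {"dx": 0, "dy": 0, "dz": -1.5, "wx": 0, "wy": 0, "wz": 0, "hand": 50},
    {"dx": 0, "dy": 0, "dz": -2.3, "wx": 0, "wy": 0, "wz": 0, "hand": 50},
    {"dx": 0, "dy": 0, "dz": -3, "wx": 0, "wy": 0, "wz": 0, "hand": 50},
    {"dx": 0, "dy": 0, "dz": -3, "wx": 0, "wy": 0, "wz": 0, "hand": 50}
  ]
}}

```text
clock: 11.45
eef_pos: [0.5648, 0.0475, 0.2972]
tool_rot: [0.953, 0.303, 0.005, 0.001]
ft_force: [0.2, -0.5, -0.6]
grip_width: 0.05
grasp_force: 0.0
```

Call:
{"fn": "drive_tool", "kwargs": {
  "rows": [
    {"dx": 2.15, "dy": -4.83, "dz": 0, "wx": 0, "wy": 0, "wz": -20, "hand": 50},
    {"dx": 2.15, "dy": -4.83, "dz": 0, "wx": 0, "wy": 0, "wz": -20, "hand": 50},
    {"dx": 2.15, "dy": -4.83, "dz": 0, "wx": 0, "wy": 0, "wz": -20, "hand": 50},
    {"dx": 2.15, "dy": -4.83, "dz": 0, "wx": 0, "wy": 0, "wz": -20, "hand": 50},
    {"dx": 2.15, "dy": -4.83, "dz": 0, "wx": 0, "wy": 0, "wz": -20, "hand": 50},
    {"dx": 2.15, "dy": -4.83, "dz": 0, "wx": 0, "wy": 0, "wz": -20, "hand": 50},
    {"dx": 2.15, "dy": -4.83, "dz": 0, "wx": 0, "wy": 0, "wz": -20, "hand": 50},
    {"dx": 2.15, "dy": -4.83, "dz": 0, "wx": 0, "wy": 0, "wz": -20, "hand": 50},
    {"dx": 2.15, "dy": -4.83, "dz": 0, "wx": 0, "wy": 0, "wz": -20, "hand": 50},
    {"dx": 2.15, "dy": -4.83, "dz": 0.7, "wx": 0, "wy": 0, "wz": -20, "hand": 50},
    {"dx": 2.15, "dy": -4.83, "dz": 0.7, "wx": 0, "wy": 0, "wz": -20, "hand": 50},
    {"dx": 2.15, "dy": -4.83, "dz": 0.7, "wx": 0, "wy": 0, "wz": -20, "hand": 50},
    {"dx": 2.15, "dy": -4.83, "dz": 0.7, "wx": 0, "wy": 0, "wz": -20, "hand": 50},
    {"dx": 2.15, "dy": -4.83, "dz": 0.7, "wx": 0, "wy": 0, "wz": -20, "hand": 50},
    {"dx": 2.15, "dy": -4.83, "dz": 0.7, "wx": 0, "wy": 0, "wz": -20, "hand": 50},
    {"dx": 2.15, "dy": -4.83, "dz": 0.7, "wx": 0, "wy": 0, "wz": -20, "hand": 50}
  ]
}}

```text
clock: 13.05
eef_pos: [0.5105, 0.3065, 0.2562]
tool_rot: [0.38, 0.925, 0.0, 0.0]
ft_force: [-1.1, -0.0, 0.6]
grip_width: 0.0501
grasp_force: 0.0
```

Run:
```python
from h import *
o=bot.get_obs(); print(o['eef_pos'],o['tool_rot'],o['joint_pos'])
im=snap('wrist','w5')
for t in('column','rack'):
    r=bot.outline_of('wrist',t);print(t,[(np.round(q['extent']),round(q['score'],2)) for q in r[:3]])
```

```text
[0.51045973 0.30646718 0.25618003] [3.80466977e-01 9.24794488e-01 1.50024387e-04 1.06821264e-04] [5.40691264e-01 4.30151878e-01 3.09975580e-01 1.45025177e+00
 7.75376499e-06 1.32129367e+00]
column [(array([276., 178.,  22., 107.]), 0.97)]
rack [(array([274., 162., 171.,  76.]), 0.59)]
```

View pics/w5.png

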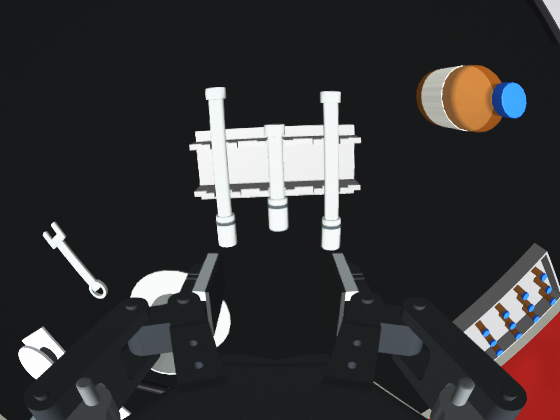

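Run:
```python
from h import *
o=bot.get_obs(); snap('wrist','w5b'); r=bot.outline_of('wrist','column')[0]; m=r['region']
ys=np.where(m.any(1))[0]; mid=[(np.mean(np.where(m[y])[0]),y) for y in ys]
print(ys[0],ys[-1],[(y,int(m[y].sum())) for y in range(ys[0],ys[-1]+1,4)])
P=np.array([at('wrist',u,y,.046,o)[:2] for u,y in mid])
vx,vy,x0,y0=cv2.fitLine(P.astype(np.float32),cv2.DIST_HUBER,0,.01,.01).ravel(); print('axis',x0,y0,np.degrees(np.arctan2(vy,vx)))
d=np.array([vx,vy]); d*=np.sign(d[0])
c=np.array([x0,y0])
s=lambda u,v,z:(at('wrist',u,v,z,o)[:2]-c)@d
a=s(277,ys[-1],.055);b=s(275,ys[0],.044);b2=s(275,ys[0],.055);print('face',a,'nut',b,b2,'len',a-b,a-b2)
org=c+d*(a-.070+b+.046)/2; print('origin',org, c+d*(a-.07),c+d*(b+.046))
# rails: rows
g=cv2.imread('pics/w5b.png').min(2)
q=R.from_quat(o['tool_rot']).as_matrix(); D=np.array([*(org-o['eef_pos'][:2]),0]); print('tool delta',q.T@D, 'toolx yaw',np.degrees(np.arctan2(q[1,0],q[0,0])))
# predicted pixels
for t,z in((-46,.055),(-34,.052),(34,.052),(70,.055)): print(t,proj('wrist',[*(org+d*t/1e3),z],o))
```

```text
124 230 [(124, 16), (128, 20), (132, 19), (136, 16), (140, 15), (144, 15), (148, 15), (152, 15), (156, 15), (160, 15), (164, 15), (168, 15), (172, 14), (176, 15), (180, 15), (184, 15), (188, 15), (192, 14), (196, 17), (200, 20), (204, 21), (208, 19), (212, 20), (216, 19), (220, 19), (224, 18), (228, 15)]
axis 0.51013285 0.30749962 -42.540794
face 0.056953638853724745 nut -0.05754904901416016 -0.058204714051766276 len 0.1145026878678849 0.11515835290549102
origin [0.50107195 0.31581428] [0.50052034 0.31632046] [0.50162355 0.3153081 ]
tool delta [ 1.32047466e-02  7.42315876e-05 -6.02335049e-07] toolx yaw 135.3035315934505
-46 [273.70057305 123.95753873]
-34 [274.1496362  135.33446441]
34 [276.53211417 198.56328488]
70 [277.70691649 230.60351389]
```

Call:
{"fn": "drive_tool", "kwargs": {
  "rows": [
    {"dx": 0.264, "dy": 0, "dz": 0.5, "wx": 0, "wy": 0, "wz": -0.44, "hand": 40},
    {"dx": 0.264, "dy": 0, "dz": 1.2, "wx": 0, "wy": 0, "wz": -0.44, "hand": 40},
    {"dx": 0.264, "dy": 0, "dz": 1.9, "wx": 0, "wy": 0, "wz": -0.44, "hand": 40},
    {"dx": 0.264, "dy": 0, "dz": 2.5, "wx": 0, "wy": 0, "wz": -0.44, "hand": 40},
    {"dx": 0.264, "dy": 0, "dz": 2.9, "wx": 0, "wy": 0, "wz": -0.44, "hand": 40},
    {"dx": 0.264, "dy": 0, "dz": 3.1, "wx": 0, "wy": 0, "wz": -0.44, "hand": 40},
    {"dx": 0.264, "dy": 0, "dz": 3.1, "wx": 0, "wy": 0, "wz": -0.44, "hand": 40}
  ]
}}

```text
clock: 14.0
eef_pos: [0.5002, 0.3152, 0.0996]
tool_rot: [0.362, 0.932, -0.001, -0.001]
ft_force: [1.1, 0.6, -0.1]
grip_width: 0.04
grasp_force: 0.0
```

Run:
```python
from h import *
o=bot.get_obs(); print(o['eef_pos'],o['ft_force'])
im=snap('wrist','w6')
Q=R.from_quat(o['tool_rot']).as_matrix();g=o['eef_pos']
print([proj('wrist',[.501,.3155,.052],o)],[proj('wrist',g+Q@np.array([x,0,0]),o) for x in(-.011,.011)])
```

```text
[0.50015577 0.31516104 0.09964453] [ 1.06536924  0.61458518 -0.13941118]
[array([277.30427786, 240.36767308])] [array([275.93860915, 299.85136057]), array([276.02945794, 259.85550015])]
```

View pics/w6.png

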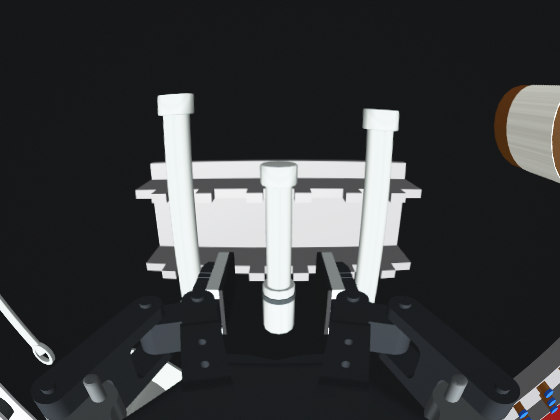

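Call:
{"fn": "drive_tool", "kwargs": {
  "rows": [
    {"dx": 0, "dy": 0, "dz": 0.2, "wx": 0, "wy": 0, "wz": 0, "hand": 40},
    {"dx": 0, "dy": 0, "dz": 0.4, "wx": 0, "wy": 0, "wz": 0, "hand": 40},
    {"dx": 0, "dy": 0, "dz": 0.6, "wx": 0, "wy": 0, "wz": 0, "hand": 40},
    {"dx": 0, "dy": 0, "dz": 0.8, "wx": 0, "wy": 0, "wz": 0, "hand": 40},
    {"dx": 0, "dy": 0, "dz": 1.0, "wx": 0, "wy": 0, "wz": 0, "hand": 40},
    {"dx": 0, "dy": 0, "dz": 1.15, "wx": 0, "wy": 0, "wz": 0, "hand": 40},
    {"dx": 0, "dy": 0, "dz": 1.24, "wx": 0, "wy": 0, "wz": 0, "hand": 40},
    {"dx": 0, "dy": 0, "dz": 1.27, "wx": 0, "wy": 0, "wz": 0, "hand": 40},
    {"dx": 0, "dy": 0, "dz": 1.27, "wx": 0, "wy": 0, "wz": 0, "hand": 40}
  ]
}}

```text
clock: 14.95
eef_pos: [0.501, 0.3157, 0.0374]
tool_rot: [0.362, 0.932, -0.0, -0.0]
ft_force: [0.6, -0.1, 0.1]
grip_width: 0.0397
grasp_force: 0.0
```

Call:
{"fn": "drive_tool", "kwargs": {
  "rows": [
    {"dx": 0, "dy": 0, "dz": 0, "wx": 0, "wy": 0, "wz": 0, "hand": 28},
    {"dx": 0, "dy": 0, "dz": 0, "wx": 0, "wy": 0, "wz": 0, "hand": 22},
    {"dx": 0, "dy": 0, "dz": 0, "wx": 0, "wy": 0, "wz": 0, "hand": 18},
    {"dx": 0, "dy": 0, "dz": 0, "wx": 0, "wy": 0, "wz": 0, "hand": 16},
    {"dx": 0, "dy": 0, "dz": 0, "wx": 0, "wy": 0, "wz": 0, "hand": 14},
    {"dx": 0, "dy": 0, "dz": 0, "wx": 0, "wy": 0, "wz": 0, "hand": 8},
    {"dx": 0, "dy": 0, "dz": 0, "wx": 0, "wy": 0, "wz": 0, "hand": 0},
    {"dx": 0, "dy": 0, "dz": 0, "wx": 0, "wy": 0, "wz": 0, "hand": 0},
    {"dx": 0, "dy": 0, "dz": 0, "wx": 0, "wy": 0, "wz": 0, "hand": 0}
  ]
}}

```text
clock: 15.85
eef_pos: [0.5012, 0.3159, 0.038]
tool_rot: [0.362, 0.932, 0.0, 0.0]
ft_force: [-0.1, -0.3, 4.4]
grip_width: 0.0141
grasp_force: 58.5
```

Call:
{"fn": "drive_tool", "kwargs": {
  "rows": [
    {"dx": 0, "dy": 0, "dz": -0.05, "wx": 0, "wy": 0, "wz": 0, "hand": 0},
    {"dx": 0, "dy": 0, "dz": -0.15, "wx": 0, "wy": 0, "wz": 0, "hand": 0},
    {"dx": 0, "dy": 0, "dz": -0.35, "wx": 0, "wy": 0, "wz": 0, "hand": 0},
    {"dx": 0, "dy": 0, "dz": -0.65, "wx": 0, "wy": 0, "wz": 0, "hand": 0},
    {"dx": 0, "dy": 0, "dz": -1.1, "wx": 0, "wy": 0, "wz": 0, "hand": 0},
    {"dx": 0, "dy": 0, "dz": -1.6, "wx": 0, "wy": 0, "wz": 0, "hand": 0},
    {"dx": 0, "dy": 0, "dz": -2.2, "wx": 0, "wy": 0, "wz": 0, "hand": 0},
    {"dx": 0, "dy": 0, "dz": -2.8, "wx": 0, "wy": 0, "wz": 0, "hand": 0},
    {"dx": 0, "dy": 0, "dz": -3.4, "wx": 0, "wy": 0, "wz": 0, "hand": 0},
    {"dx": 0, "dy": 0, "dz": -4.0, "wx": 0, "wy": 0, "wz": 0, "hand": 0},
    {"dx": 0, "dy": 0, "dz": -4.4, "wx": 0, "wy": 0, "wz": 0, "hand": 0},
    {"dx": 0, "dy": 0, "dz": -4.65, "wx": 0, "wy": 0, "wz": 0, "hand": 0},
    {"dx": 0, "dy": 0, "dz": -4.8, "wx": 0, "wy": 0, "wz": 0, "hand": 0},
    {"dx": 0, "dy": 0, "dz": -4.8, "wx": 0, "wy": 0, "wz": 0, "hand": 0}
  ]
}}

```text
clock: 17.25
eef_pos: [0.5013, 0.3159, 0.2789]
tool_rot: [0.362, 0.932, 0.001, 0.001]
ft_force: [0.1, 0.1, -1.5]
grip_width: 0.0141
grasp_force: 58.5
```

Run:
```python
from h import *
o=bot.get_obs(); print(o['eef_pos'],o['tool_rot'],o['grip_width'],o['grasp_force'])
im=snap('wrist','w7'); r=bot.outline_of('wrist','column');print(len(r),r[0]['score'],r[0]['extent'])
m=r[0]['region']; ys=np.where(m.any(1))[0]; print([(y,np.where(m[y])[0][[0,-1]].tolist()) for y in ys[::6]])
Q=R.from_quat(o['tool_rot']).as_matrix()
for x,z in((.046,.003),(.034,0),(-.034,0),(-.07,.003)): print(x,proj('wrist',o['eef_pos']+Q@np.array([x,0,-.006-z]),o))
q=Q.T; T=np.array([.443,-.2715,0]); print('delta',q@(T-[*o['eef_pos'][:2],0]),np.degrees(np.arctan2(Q[1,0],Q[0,0])))
```

```text
[0.50126059 0.31585012 0.27890521] [3.62298343e-01 9.32061612e-01 8.19006872e-04 6.25271284e-04] 0.014137232159293307 58.52670907974243
1 0.91 [275.1, 274.1, 53.0, 180.6]
[(np.int64(184), [267, 280]), (np.int64(190), [249, 300]), (np.int64(196), [248, 301]), (np.int64(202), [248, 301]), (np.int64(208), [248, 301]), (np.int64(214), [248, 301]), (np.int64(220), [250, 299]), (np.int64(226), [255, 293]), (np.int64(232), [255, 294]), (np.int64(238), [255, 294]), (np.int64(244), [256, 294]), (np.int64(250), [256, 294]), (np.int64(256), [256, 293]), (np.int64(262), [257, 293]), (np.int64(268), [259, 291]), (np.int64(274), [259, 291]), (np.int64(280), [260, 291]), (np.int64(286), [260, 290]), (np.int64(292), [260, 290]), (np.int64(298), [260, 290]), (np.int64(304), [260, 290]), (np.int64(310), [260, 291]), (np.int64(316), [259, 292]), (np.int64(322), [258, 292]), (np.int64(328), [259, 291]), (np.int64(334), [259, 290]), (np.int64(340), [257, 294]), (np.int64(346), [254, 296]), (np.int64(352), [254, 297]), (np.int64(358), [264, 287])]
0.046 [276.26096583 190.19856826]
0.034 [276.17907013 216.5998541 ]
-0.034 [275.87911328 343.06794991]
-0.07 [275.75089533 391.7464427 ]
delta [-0.35371256 -0.47250539 -0.0007331 ] 137.51711917412925
```

View pics/w7.png

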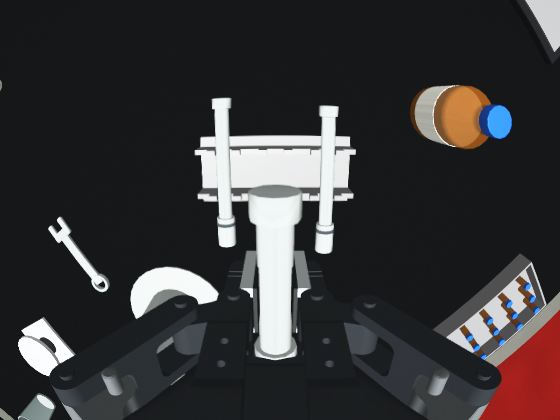

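```bash
cat >> h.py <<'E'
def colpts():
    a=np.linspace(0,2*np.pi,40,endpoint=False); P=[]
    for x0,x1,r in((-.046,-.034,.011),(-.034,.034,.008),(.034,.070,.011)):
        for x in np.linspace(x0,x1,14): P+= [(x,r*np.cos(t),r*np.sin(t)) for t in a]
    return np.array(P)
E
python3 - <<'E'
from h import *
o=bot.get_obs(); Q=R.from_quat(o['tool_rot']).as_matrix(); P=colpts()
r=bot.outline_of('wrist','column')[0]; m=r['region']
def rows(s,th,h):
    # column x -> -tool x ; tool z down
    X=P*[-1,1,-1]; X=R.from_euler('y',th,degrees=True).apply(X)+[s,0,-h]
    p=np.array([proj('wrist',o['eef_pos']+Q@x,o) for x in X])
    top=p[:,1].min(); nut=p[:14*40]; w=np.ptp(nut[:,0]); tube=p[14*40:28*40]
    wn=[np.ptp(tube[40*k:40*k+40,0]) for k in(1,5)]
    i=np.argmax(-np.where(np.abs(nut[-40:,0]-276)>20,nut[-40:,1],1e9))
    return round(top,1),round(w,1),np.round(wn,1),np.round(nut[-40:,1].max(),1),np.round(p[28*40:29*40,1].min(),1)
for a in((0,0,.006),(0,3,.006),(0,-3,.006),(.002,0,.006),(0,0,.008)): print(a,rows(*a))
E
```

```text
(0, 0, 0.006) (np.float64(181.8), np.float64(55.1), array([38.5, 36.3]), np.float64(226.4), np.float64(329.6))Traceback (most recent call last):
  File "<stdin>", line 12, in <module>
  File "<stdin>", line 7, in rows
  File "h.py", line 21, in proj
    c=cal(n); P=np.array(P,float)
  File "h.py", line 7, in cal
    c=bot.get_calibration(n)
ValueError: time passes only in moves, steps and waits
```

```bash
sed -i 's/^def cal(n)/import functools\n@functools.lru_cache\ndef cal(n)/' h.py
python3 - <<'E'
from h import *
o=bot.get_obs(); Q=R.from_quat(o['tool_rot']).as_matrix(); P=colpts()
bot.camera('wrist'); m=bot.outline_of('wrist','column')[0]['region']
from scipy.optimize import minimize
B=(m[:320]).astype(float)
def mask(v):
    s,th,h,ps,y=v; out=np.zeros((420,560),np.uint8)
    X=P*[-1,1,-1]; X=R.from_euler('yz',[th,ps],degrees=True).apply(X)+[s,y,-h]
    p=np.array([proj('wrist',o['eef_pos']+Q@x,o) for x in X])
    p=np.clip(p,-2000,3000)
    for k in range(3):
        for j in range(13):
            q=p[(14*k+j)*40:(14*k+j+2)*40]; cv2.fillConvexPoly(out,cv2.convexHull((q*16).round().astype(np.int32)),1,shift=4)
    return out
def cost(v):
    a=mask(v)[:320]; return np.abs(cv2.GaussianBlur(a.astype(float),(0,0),1.5)-cv2.GaussianBlur(B,(0,0),1.5)).sum()+ 1e4*(abs(v[2]-.006))
best=minimize(cost,[0,0,.006,0,0],method='Nelder-Mead',options=dict(initial_simplex=np.array([[0,0,.006,0,0],[.003,0,.006,0,0],[0,3,.006,0,0],[0,0,.008,0,0],[0,0,.006,2,0],[0,0,.006,0,.002]]),maxfev=300))
print(best.x,best.fun,cost([0,0,.006,0,0]))
E
```

```text
[-2.03523297e-03 -1.28449593e+00  2.52931726e-03 -2.78960627e-01
 -5.11918548e-04] 309.1760416997256 690.0513586932187
```

Call:
{"fn": "drive_tool", "kwargs": {
  "rows": [
    {"dx": -0.07, "dy": -0.09, "dz": 0, "wx": 0, "wy": 0, "wz": -0.06, "hand": 0},
    {"dx": -0.28, "dy": -0.38, "dz": 0, "wx": 0, "wy": 0, "wz": -0.23, "hand": 0},
    {"dx": -0.57, "dy": -0.76, "dz": 0, "wx": 0, "wy": 0, "wz": -0.47, "hand": 0},
    {"dx": -0.92, "dy": -1.23, "dz": 0, "wx": 0, "wy": 0, "wz": -0.76, "hand": 0},
    {"dx": -1.34, "dy": -1.8, "dz": 0, "wx": 0, "wy": 0, "wz": -1.11, "hand": 0},
    {"dx": -1.77, "dy": -2.36, "dz": 0, "wx": 0, "wy": 0, "wz": -1.46, "hand": 0},
    {"dx": -2.19, "dy": -2.93, "dz": 0, "wx": 0, "wy": 0, "wz": -1.81, "hand": 0},
    {"dx": -2.62, "dy": -3.5, "dz": 0, "wx": 0, "wy": 0, "wz": -2.16, "hand": 0},
    {"dx": -3.04, "dy": -4.06, "dz": 0, "wx": 0, "wy": 0, "wz": -2.51, "hand": 0},
    {"dx": -3.46, "dy": -4.63, "dz": 0, "wx": 0, "wy": 0, "wz": -2.86, "hand": 0},
    {"dx": -3.89, "dy": -5.2, "dz": 0, "wx": 0, "wy": 0, "wz": -3.21, "hand": 0},
    {"dx": -4.31, "dy": -5.76, "dz": 0, "wx": 0, "wy": 0, "wz": -3.56, "hand": 0},
    {"dx": -4.74, "dy": -6.33, "dz": 0, "wx": 0, "wy": 0, "wz": -3.91, "hand": 0},
    {"dx": -5.16, "dy": -6.9, "dz": 0, "wx": 0, "wy": 0, "wz": -4.26, "hand": 0},
    {"dx": -5.59, "dy": -7.47, "dz": 0, "wx": 0, "wy": 0, "wz": -4.61, "hand": 0},
    {"dx": -6.01, "dy": -8.03, "dz": 0, "wx": 0, "wy": 0, "wz": -4.96, "hand": 0},
    {"dx": -6.4, "dy": -8.55, "dz": 0, "wx": 0, "wy": 0, "wz": -5.3, "hand": 0},
    {"dx": -6.75, "dy": -9.02, "dz": 0, "wx": 0, "wy": 0, "wz": -5.58, "hand": 0},
    {"dx": -6.98, "dy": -9.33, "dz": 0, "wx": 0, "wy": 0, "wz": -5.76, "hand": 0},
    {"dx": -7.07, "dy": -9.45, "dz": 0, "wx": 0, "wy": 0, "wz": -5.84, "hand": 0}
  ]
}}

```text
clock: 19.5
eef_pos: [0.4417, -0.2733, 0.277]
tool_rot: [0.117, 0.993, -0.0, -0.0]
ft_force: [-0.1, 0.1, -1.7]
grip_width: 0.0142
grasp_force: 58.6
```

Call:
{"fn": "drive_tool", "kwargs": {
  "rows": [
    {"dx": 0, "dy": 0, "dz": 0.1, "wx": 0, "wy": 0, "wz": 0, "hand": 0},
    {"dx": 0, "dy": 0, "dz": 0.3, "wx": 0, "wy": 0, "wz": 0, "hand": 0},
    {"dx": 0, "dy": 0, "dz": 0.6, "wx": 0, "wy": 0, "wz": 0, "hand": 0},
    {"dx": 0, "dy": 0, "dz": 1, "wx": 0, "wy": 0, "wz": 0, "hand": 0},
    {"dx": 0, "dy": 0, "dz": 1.4, "wx": 0, "wy": 0, "wz": 0, "hand": 0},
    {"dx": 0, "dy": 0, "dz": 1.8, "wx": 0, "wy": 0, "wz": 0, "hand": 0},
    {"dx": 0, "dy": 0, "dz": 2.1, "wx": 0, "wy": 0, "wz": 0, "hand": 0},
    {"dx": 0, "dy": 0, "dz": 2.3, "wx": 0, "wy": 0, "wz": 0, "hand": 0},
    {"dx": 0, "dy": 0, "dz": 2.43, "wx": 0, "wy": 0, "wz": 0, "hand": 0},
    {"dx": 0, "dy": 0, "dz": 2.5, "wx": 0, "wy": 0, "wz": 0, "hand": 0},
    {"dx": 0, "dy": 0, "dz": 2.5, "wx": 0, "wy": 0, "wz": 0, "hand": 0},
    {"dx": 0, "dy": 0, "dz": 2.5, "wx": 0, "wy": 0, "wz": 0, "hand": 0}
  ]
}}

```text
clock: 20.7
eef_pos: [0.4431, -0.2717, 0.1532]
tool_rot: [0.116, 0.993, -0.0, 0.001]
ft_force: [0.1, 0.4, -1.1]
grip_width: 0.0143
grasp_force: 58.6
```

Run:
```python
from h import *
o=bot.get_obs(); Q=R.from_quat(o['tool_rot']).as_matrix()
print(o['clock'],o['eef_pos'],Q.round(4).tolist(),'col yaw',np.degrees(np.arctan2(-Q[1,0],-Q[0,0])),o['joint_pos'],o['grasp_force'])
im={n:snap(n,'f_'+n) for n in('scene','side')}
for n in im:
    for t in('column','can','mat','station'):
        r=bot.outline_of(n,t);print(n,t,[(np.round(q['extent'],1),round(q['score'],2)) for q in r[:2]])
    org=np.array([.443,-.2715,.16]); d=-Q[:,0]
    print(n,'pred nut/face',proj(n,org-.046*d),proj(n,org+.07*d),'lens',proj(n,[.589,-.306,.16]),'can c',proj(n,[.5625,.0475,.08]))
```

```text
20.7 [ 0.44306001 -0.27169028  0.15319991] [[-0.9733, 0.2296, 0.0011], [0.2296, 0.9733, -0.0007], [-0.0012, -0.0004, -1.0]] col yaw -13.275126546383747 [-5.50082223e-01  3.34090935e-01 -1.06330254e-01  1.12908022e+00
  6.53810548e-06 -3.18387306e-01] 58.57893884181976
scene column [(array([225.9, 143.4,  19.5,  11. ]), 0.49)]
scene can [(array([298.6, 227.8,  24.8,  49.7]), 0.95)]
scene mat [(array([300.8, 244.3,  55. ,  40.1]), 0.81)]
scene station [(array([210.9, 184.8,  92.5,  68.8]), 0.7), (array([255.8, 261.8,  11.9,  22.5]), 0.24)]
scene pred nut/face [243.60923993 129.60484525] [214.16724313 147.419262  ] lens [192.40039993 160.62313864] can c [298.31251044 225.58826466]
side column []
side can [(array([278. , 251.9,  26.8,  39.2]), 0.81)]
side mat [(array([277.6, 268.8,  47.9,  29.7]), 0.84), (array([251.1, 311.8,   5.1,  46.6]), 0.68)]
side station [(array([344.8, 209.2,  68.4,  87.4]), 0.71), (array([249.7, 312.4,   5.7,  51.1]), 0.39)]
side pred nut/face [375.28511626 209.35189351] [353.39021929 192.35431473] lens [339.35525146 181.48956776] can c [277.46512005 249.18248934]
```

Call:
{"fn": "drive_tool", "kwargs": {
  "rows": [
    {"dx": 0, "dy": 0, "dz": -0.01, "wx": 0, "wy": 0, "wz": 0, "hand": 0},
    {"dx": 0, "dy": 0, "dz": -0.02, "wx": 0, "wy": 0, "wz": 0, "hand": 0},
    {"dx": 0, "dy": 0, "dz": -0.02, "wx": 0, "wy": 0, "wz": 0, "hand": 0},
    {"dx": 0, "dy": 0, "dz": -0.02, "wx": 0, "wy": 0, "wz": 0, "hand": 0},
    {"dx": 0, "dy": 0, "dz": -0.02, "wx": 0, "wy": 0, "wz": 0, "hand": 0},
    {"dx": 0, "dy": 0, "dz": -0.02, "wx": 0, "wy": 0, "wz": 0, "hand": 0}
  ]
}}

```text
clock: 21.8
eef_pos: [0.4426, -0.2715, 0.1535]
tool_rot: [0.116, 0.993, 0.0, -0.0]
ft_force: [-0.4, -0.2, -0.6]
grip_width: 0.014
grasp_force: 58.6
```

Run:
```python
from h import *
o=bot.get_obs(); print(o['eef_pos'],np.abs(o['joint_vel']).max(),o['grip_width'])
snap('wrist','w8'); r=bot.outline_of('wrist','column')
print([(q['extent'],q['score']) for q in r[:2]])
m=r[0]['region']
for y in(190,200,215,240,280,320): print(y,np.where(m[y])[0][[0,-1]] if m[y].any() else None)
```

```text
[ 0.44262864 -0.27147842  0.15354566] 0.0022029454230625845 0.013997704757337739
[([274.3, 272.7, 53.8, 179.6], 0.93)]
190 [250 299]
200 [248 301]
215 [248 301]
240 [256 293]
280 [260 290]
320 [259 291]
```

The column looks the same in the hand as right after the lift, so it hasn't slipped, and the arm is still. Handing in.

```bash
python3 -c "
from workcell import bot
print(bot.job_done())"
```

```text
the job is handed in; nothing more can be done
None
```

I set the can down upright on the mat and let go of it. The shortest column is held still over the middle of the stand, at about lens height and pointing at the lens, and is level to within about 1–2°. I handed the job in at about 22 s, and no verdict came back.

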